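# Roll a turned blank into a vee holder and clamp it

### The job

Roll the round wooden blank up the ramp of the vee holder, keeping it on the ramp rather than lifting it and pushing it only gently, until it drops into the vee, and leave it alone for a moment so that it settles by itself. Then swing the red-handled clamp down over it and press until the clamp's rubber foot holds the blank with about 10 N (firmly, not hard enough to dent it), and let go so that it stays clamped. Leave the things around the holder where they are.

Things in the scene. Friction and masses are not known exactly. Their poses are not given: they have to be found in the camera images.
- holder: Wooden vee holder fixed to the bench, base 215 x 170 x 12 mm (x -120 to +95 mm). Origin on the bench; x level, up the ramp, across the vee, towards the clamp post; y along the vee; z up. Other points here are given in this frame. Ramp 150 mm wide, rises 4 degrees from its lip to the vee's edge at x -18, z 38 mm. A red clamp post, 26 x 32 mm in plan, 101 mm high, stands at x 55 mm.
- ramp_foot (a point): Middle of the top of the lip at the ramp's foot: a strip 5 mm above the ramp. Its inner face is at x -92 mm, its top at z 38 mm, the ramp before it at z 33 mm. The blank starts against it.
- vee_seat (a point): Where the middle of the blank's axis belongs when it lies in the vee: x 0, y 0, z 45.5 mm (its crown then at z 63.5 mm). The vee has two 45 degree flanks, apex at x 0, z 20 mm; the near flank ends at the ramp's edge, the far one is higher (top at x 34, z 54 mm), so the blank drops about 10 mm and cannot roll past. Up to 30 mm off along y does no harm.
- blank: Turned wooden blank: round bar, 36 mm diameter, domed ends, 186 mm long (150 mm straight), about 0.12 kg, dark rings. Origin on its axis at mid-length, y along its axis; x and z turn as it rolls. Starts on the ramp against the lip (axis at x -81, z 52 mm in the holder's frame) and rolls back there if let go on the ramp. Keep any push of the robot on it under 15 N.
- clamp: Hold-down clamp: steel arm 12 x 10 mm, origin on its hinge axis, y along that axis (= holder's y), -x along the arm to the handle. Level, pointing towards the ramp's foot, when its x equals the holder's x; starts open, 85 to 112 degrees above level; range -17 to 117 degrees. The hinge is stiff: it stays where it is left and takes about 8 N at the handle, square to the arm, to move either way.
- clamp_hinge (a point): Clamp hinge axis, fixed on the holder at x 55, y 0, z 90 mm. 55 mm along the arm hangs a domed black rubber foot on a spring (4 N per mm, 9 mm stroke), on a screw spindle left at an unknown height: with the arm level its tip lies 20 to 33 mm below the hinge axis, so it meets the seated blank with the arm anywhere from 7 degrees above to 7 below level.
- clamp_bar (a point): Centre of the clamp's handle: red round cross-bar, 14 mm diameter, 110 mm long, parallel to the hinge, 130 mm from it; the arm joins its middle. Can be gripped from above beside the arm and turns in the grip. Once the foot touches, each N at the foot adds 0.42 N to the push needed (10 N: 4.2 N above free swing, 6 mm more travel). 4 to 16 N at the foot holds; over 22 N dents. It stays when let go.
- palette: Bystander: white flower-shaped paint dish, 94 mm across, 12 mm high; origin under its centre.
- driftwood: Bystander: piece of brown-grey driftwood, about 130 x 45 x 30 mm; origin under its middle, long along x.
- pen: Bystander: red burning pen, 150 mm long, 18 mm thick, lying along its x; origin under it near the middle.
- gluepot: Bystander: yellow glue pot with black cap, 44 mm diameter, 60 mm high; origin under its centre.

How it is judged (in metres and radians):
On the way:
1. the blank lies at rest in the vee, touched by neither the robot nor the clamp (x of blank in the frame of holder between -0.0035 and 0.0035 m and z of blank in the frame of holder between 0.042 and 0.049 m and y of blank in the frame of holder between -0.03 and 0.03 m and angle between the y axis of blank and the y axis of holder, either way round below 0.05 rad and contact force between each of the fingers, the arm, clamp and blank below 0.1 N and linear speed of blank below 0.01 m/s), for 0.3 s.
At the end, for the whole second after the job is handed in: The blank lies at rest in the vee (axis within 3.5 mm of the vee's centre line and seated height, parallel within 3 degrees, its middle within 30 mm of the clamp) and the clamp's foot bears on it with 4 to 16 N with the handle released (x of blank in the frame of holder between -0.0035 and 0.0035 m and z of blank in the frame of holder between 0.042 and 0.049 m and y of blank in the frame of holder between -0.03 and 0.03 m and angle between the y axis of blank and the y axis of holder, either way round below 0.05 rad and contact force between clamp and blank between 4 and 16 N and linear speed of blank below 0.01 m/s); the robot touches nothing.
It fails at once if the blank is lifted off the ramp or holder (z of blank in the frame of holder above 0.068 m).
It fails at once if the robot pushes the blank with more than 15 N (contact force between any of the fingers, the arm and blank above 15 N).
It fails at once if the clamp dents the blank (over 22 N) (contact force between clamp and blank above 22 N).
It fails at once if a bystander is disturbed (moved over 20 mm) (distance of any of palette, driftwood, pen, gluepot from where it was at the start of the episode above 0.02 m).
It also fails if it takes over 70 s, if anything falls off the work surface, if the arm or the gripper's body presses on something with over 40 N, if the wrist force passes 120 N, or if a joint passes its speed limit or range.

### The arm

A 7-joint arm with a two-finger parallel gripper is mounted at the origin on the work surface. World frame = base frame: x ahead of the robot, y to its left, z up, the work surface at z = 0. Lengths are in mm, angles in rad, forces in N, time in s.
With the tool pointing down it reaches from about 400 to 875 mm from the base axis. Payload 4.4 kg.
Tool frame: the origin (TCP) lies at the very end of the fingers, on their centre line; the grasp point (between the pads) lies 19 mm behind it; z points along the fingers, y is the direction in which the jaws open and shut (so a half turn about z gives the same grasp; the last joint's range is limited). The gripper opens to 85 mm and grips with 20 to 120 N. Pads are 22 mm wide; open, the fingers measure 114 mm over their backs; the gripper's body (76 mm by 85 mm) begins 54 mm behind the grasp point. The pads swing forward as they close: fully open they stand 13 mm farther back than shut.
Start: joints at [-1.189, 0.628, 0.038, 1.517, -0.027, 0.996, -0.02], TCP at [281.419, 585.936, 231.313] pointing down, gripper open.
Joint ranges: [-3.06, 3.06], [-0.37, 2.12], [-1.25, 1.32], [0.18, 2.47], [-1.1, 4.24], [0.23, 1.98], [-2.94, 2.94]. Speed limits (rad/s): [2.57, 2.57, 3.14, 3.14, 3.14, 3.14, 3.14].

### API

Orientations are given as [roll, pitch, yaw] about the fixed x, y, z axes, in that order (R = Rz(yaw) Ry(pitch) Rx(roll)).
In Python, from cell import ctrl gives the robot as it stands.
- The arm moves only by the shell command python3 -m crank 'ROWS' [OPENING]. ROWS is JSON, a list that holds one entry, the list of rows, each a list of 6 numbers: the shift along the tool's x, y, z in units of 30 mm (1.0 is 30 mm), then the turn, a rotation vector about the tool's x, y, z in units of 6 degrees (1.0 is 6 degrees). In form: [[[tx, ty, tz, rx, ry, rz], ...]]. A call has 1 to 12 rows; each row shifts and turns the pose as measured when the row begins, along the tool's axes as they then stand; what a row does not reach is not made up. A row lasts 1/12 s, in which the tool goes at most 41.7 mm and 7.16 degrees, less where a joint would pass 70% of its speed; a pose out of reach is approached as far as the arm can. A call is refused whole if a number of a shift passes 1 or a number of a turn 1, either way. A call with a gripper value outside its range is refused whole. OPENING is the gripper command: -1 is fully open, 1 is shut, values between are in proportion, set as the call begins (- or left out, the last holds). The fingers move at their own pace and stop on an object; the grip force is fixed at half the most. Time passes only in rows, so rows that do not move let the fingers close. It gives the time, the measured TCP pose, the force and the opening at its end, in the units of the state.
- ctrl.read_state(): the state, without advancing time (a new reading comes with each control period).
- ctrl.get_image(name): name is "scene" or "side" or "wrist"; returns a dict with "color" (480x640x3 uint8, red, green, blue), "depth" (480x640 float32, mm along the optical axis (not along the pixel's ray), 0 where there is no reading), "camera_matrix" (3x3 intrinsics, pixels), "R" (3x3) and "t" (3): a world point X has camera coordinates R X + t. Camera axes: x right, y down, z forward; pixel columns grow to the right and rows downward; lengths in mm; the calibration is good to about 2 mm. A picture is of the moment at which its call begins.
- ctrl.finish_job(): hands the job in, once; it reports no verdict.
Trained networks look in a picture, given as the dict that the camera call returned (one of the last four; its "shot" number tells which), for a name from the list of things; names that differ only in an ending like _2 or _b are one class to them, and where a whole thing is asked for, a point or a joint stands for the part that bears it (a point fixed in the world has none). Each returns a list of dicts, best first, with "conf" (0 to 1); they miss things now and then, are a little off and sometimes report something else, mostly with a low value. They report only what shows in the picture. A call takes as long as a camera call.
- ctrl.search_frame(query, picture): "extent" ([centre column, centre row, width, height] in pixels, round what is visible of it).
The state is a dict: "clock": time; "qpos": joint angles; "qd": joint speeds; "tau": joint torques, N m; "eef_pos": TCP position; "tool_rot": TCP orientation; "force": force on the tool from outside, world axes, zero at the start; "torque": the same for the moment, N m; "width": finger opening in mm.
Only numpy, scipy, OpenCV 4.12 (cv2) and the standard library are available. Lean on these libraries where they do the work, as an engineer would, in place of code of your own. Each camera call takes 0.05 s, during which the arm holds its last target. There are 200 camera calls.

## Working session

There is one attempt and no reset: what is moved stays moved. The work goes in short steps, Python scripts to look and compute and a shell command to move; the robot and the scene stay as the last step left them, time stands still between calls to the robot, and variables do not carry over. Pictures are saved under pics/ and viewed, about 8 in all and at most 12, crops included, and the job is handed in when it is done.

```bash
mkdir -p pics
cat > h.py <<'E'
import numpy as np, cv2
from cell import ctrl
def px2w(p,u,v,d):
    K=np.array(p["camera_matrix"]);c=np.linalg.inv(K)@np.array([u,v,1.])*d
    return np.array(p["R"]).T@(c-np.array(p["t"]))
def w2px(p,X):
    c=np.array(p["R"])@np.array(X,float)+np.array(p["t"]);q=np.array(p["camera_matrix"])@c
    return q[:2]/q[2]
def cloud(p):
    K=np.array(p["camera_matrix"]);d=p["depth"];v,u=np.mgrid[:480,:640]
    c=np.stack([(u-K[0,2])/K[0,0]*d,(v-K[1,2])/K[1,1]*d,d],-1)
    return (c-np.array(p["t"]))@np.array(p["R"])
def save(p,n): cv2.imwrite(f"pics/{n}.png",cv2.cvtColor(p["color"],cv2.COLOR_RGB2BGR))
E
python3 - <<'E'
from h import *
for n in ("scene","side"):
    p=ctrl.get_image(n); save(p,n+"0"); C=cloud(p)
    for q in ("holder","blank","clamp","clamp_bar","ramp_foot","palette","driftwood","pen","gluepot"):
        for r in ctrl.search_frame(q,p)[:2]:
            u,v,w,h=r["extent"]; P=C[int(v),int(u)]
            print(n,q,round(r["conf"],2),np.round([u,v,w,h]),np.round(P),p["depth"][int(v),int(u)]>0)
s=ctrl.read_state();print(s)
E
```

```text
scene holder 0.89 [250. 304.  94.  97.] [ 628. -152.   93.] True
scene blank 0.89 [242. 259.  86.  30.] [ 510. -125.   64.] True
scene clamp 0.76 [236. 290.  68.  39.] [ 639. -169.  191.] True
scene clamp_bar 0.95 [237. 290.  69.  41.] [ 642. -169.  199.] True
scene clamp_bar 0.55 [151. 332.  21.  58.] [ 556. -345.   29.] True
scene ramp_foot 0.55 [250. 304.  88.  90.] [ 624. -152.   91.] True
scene palette 0.62 [352. 297.  43.  39.] [676.  50.  14.] True
scene driftwood 0.63 [149. 333.  21.  58.] [ 556. -348.   28.] True
scene pen 0.63 [333. 241.  32.  42.] [539.  80.  19.] True
scene pen 0.48 [151. 334.  21.  54.] [ 563. -347.   32.] True
scene gluepot 0.93 [142. 285.  25.  29.] [ 470. -324.   62.] True
side holder 0.79 [386. 312. 148. 164.] [608. -85.  37.] True
side blank 0.85 [350. 341.  42.  79.] [ 485. -151.   67.] True
side clamp 0.63 [437. 266.  43.  79.] [ 639. -171.  184.] True
side clamp_bar 0.93 [436. 266.  44.  79.] [ 638. -171.  186.] True
side ramp_foot 0.69 [385. 313. 142. 170.] [606. -81.  31.] True
side palette 0.64 [374. 279.  44.  32.] [666.  43.  12.] True
side 
[... 293 characters left out ...]
 38.] True
{'clock': 1.0, 'qpos': array([-1.18880981,  0.62837201,  0.03849574,  1.51734563, -0.02702153,
        0.99632452, -0.02000015]), 'qd': array([-9.56709318e-05, -1.12627799e-03,  1.03015735e-03,  5.20399801e-04,
       -1.11443794e-03,  6.54513263e-04, -3.24995129e-05]), 'tau': array([-1.03094353e-03, -5.63281131e+01,  1.22569375e+00, -1.93782037e+01,
        1.09043461e-02,  1.49667318e-03, -1.34350148e-05]), 'eef_pos': array([281.41414305, 585.96556242, 231.34892773]), 'tool_rot': array([ 3.14152525e+00, -6.03461559e-05,  2.69377396e+00]), 'force': array([-0.2511733 , -0.43142015, -0.36151965]), 'torque': array([ 0.03353707, -0.02670734,  0.04645668]), 'width': 85.79829488859846}
```

Run:
```python
from h import *
a=cv2.imread("pics/scene0.png")[200:380,110:410];b=cv2.imread("pics/side0.png")[210:470,270:530]
a=cv2.resize(a,(800,480)) if 0 else cv2.resize(a,(400,240)); b=cv2.resize(b,(400,400))
A=np.zeros((400,800,3),np.uint8);A[:240,:400]=a;A[:,400:]=b;cv2.imwrite("pics/v1.png",A)
P=[]
for n in ("scene","side"):
    p=ctrl.get_image(n);C=cloud(p)[p["depth"]>0];c=p["color"][p["depth"]>0]
    m=(C[:,0]>430)&(C[:,0]<780)&(C[:,1]>-290)&(C[:,1]<-20)&(C[:,2]>5)&(C[:,2]<260)
    C,c=C[m],c[m]
    r=(c[:,0]>110)&(c[:,0]>2*c[:,1].astype(int))&(c[:,0]>2*c[:,2].astype(int))
    print(n,m.sum(),"red",r.sum())
    t=r&(C[:,2]>150); print(" bar",np.round(np.median(C[t],0)), t.sum(), np.round(C[t].min(0)),np.round(C[t].max(0)), np.linalg.svd((C[t]-C[t].mean(0)),full_matrices=False)[2][0].round(3))
    t=r&(C[:,2]<125)&(C[:,2]>20); print(" post",np.round(np.median(C[t],0)), t.sum(), np.round(C[t].min(0)),np.round(C[t].max(0)))
    np.save(n+".npy",np.c_[C,c])
```

```text
scene 8270 red 368
 bar [ 643. -163.  226.] 345 [ 627. -215.  220.] [ 660. -112.  230.] [-0.258 -0.966  0.005]
 post [ 625. -150.  102.] 23 [ 618. -175.   99.] [ 642. -143.  104.]
side 10100 red 92
 bar [ 639. -177.  226.] 88 [ 626. -218.  224.] [ 657. -119.  229.] [-0.269 -0.963  0.003]
 post [ 624. -149.  101.] 4 [ 622. -176.   99.] [ 627. -147.  101.]
```

View pics/v1.png

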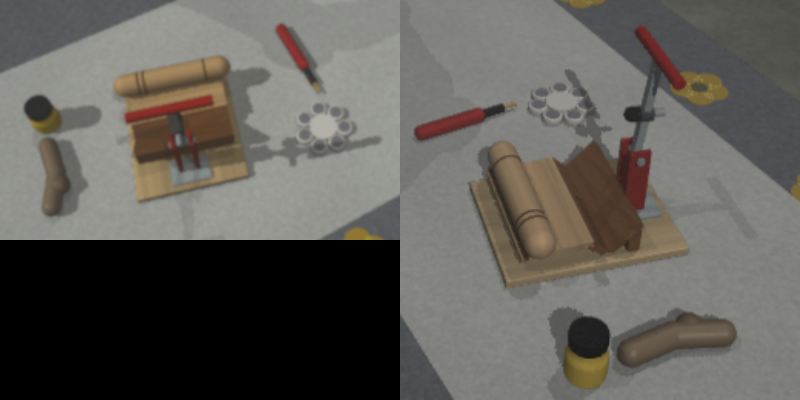

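Run:
```python
from h import *
D=[np.load(n+".npy")[:,:3] for n in ("scene","side")]
for n,C in zip("ab",D):
    t=C[(C[:,2]>7)&(C[:,2]<17)]
    # remove outliers: centre region
    t=t[(np.abs(t[:,0]-610)<150)&(np.abs(t[:,1]+150)<140)]
    print(n,len(t),cv2.minAreaRect(t[:,:2].astype(np.float32)))
    b=C[(C[:,2]>62)&(C[:,2]<72)&(C[:,0]<560)]
    print(" blank crown",np.round(b.mean(0),1),np.round(b.min(0)),np.round(b.max(0)),np.linalg.svd(b-b.mean(0),full_matrices=False)[2][0].round(3))
# fit holder pose from height model
from scipy.optimize import minimize
C=np.vstack(D); C=C[(C[:,2]>8)&(C[:,2]<60)]
def model(x,y):
    z=np.full_like(x,12.);iny=abs(y)<75
    r=iny&(x>-97)&(x<=-18); z[r]=38+(x[r]+18)*np.tan(np.radians(4))
    r=iny&(x>-97)&(x<-92); z[r]=38
    r=iny&(x>-18)&(x<=34); z[r]=20+abs(x[r]); 
    z[(x<-120)|(x>95)|(abs(y)>85)]=-20
    return z
def loc(p,C):
    c,s=np.cos(p[2]),np.sin(p[2]);d=C[:,:2]-p[:2];return c*d[:,0]+s*d[:,1],-s*d[:,0]+c*d[:,1]
def cost(p,C=C):
    x,y=loc(p,C); k=~((abs(x+81)<22)&(abs(y)<95)) & ~((abs(x-55)<25)&(abs(y)<30))
    e=np.minimum(abs(C[:,2]-model(x,y)),12); return np.where(k,e,6).mean()
best=min((minimize(cost,[a,b,t],method="Nelder-Mead",options=dict(initial_simplex=[[a,b,t],[a+8,b,t],[a,b+8,t],[a,b,t+.05]])) for a in (575,590,605) for b in (-150,-138,-125) for t in (-.2,-.26,-.32)),key=lambda r:r.fun)
print(best.x,best.fun)
for d in D:
    d=d[(d[:,2]>8)&(d[:,2]<60)]; r=minimize(lambda p:cost(p,d),best.x,method="Nelder-Mead",options=dict(initial_simplex=best.x+np.array([[0,0,0],[5,0,0],[0,5,0],[0,0,.03]])));print(r.x,r.fun)
```

```text
a 2498 ((605.5452880859375, -149.18765258789062), (286.9837951660156, 237.08041381835938), 2.138079881668091)
 blank crown [ 499.6 -126.6   67.5] [ 465. -212.   62.] [532. -38.  72.] [-0.254 -0.967  0.   ]
b 2457 ((562.9962768554688, -145.3301544189453), (175.94297790527344, 215.98077392578125), 75.49726867675781)
 blank crown [ 492.2 -136.9   67.2] [ 461. -216.   62.] [529. -43.  72.] [-0.254 -0.967 -0.006]
[ 5.75208140e+02 -1.48101995e+02 -2.59310008e-01] 3.533729454092259
[ 5.74876543e+02 -1.45717274e+02 -2.58963128e-01] 3.4873239039348007
[ 5.74976848e+02 -1.49302012e+02 -2.57900079e-01] 3.342147051083118
```

```bash
cat >> h.py <<'E'
O=np.array([575.,-148.]);YAW=-0.258
from scipy.spatial.transform import Rotation as Ro
def st():
    s=ctrl.read_state();c,sn=np.cos(YAW),np.sin(YAW);M=np.array([[c,sn,0],[-sn,c,0],[0,0,1]])
    p=M@(np.array(s["eef_pos"])-[O[0],O[1],0])
    R=M@Ro.from_euler("xyz",s["tool_rot"]).as_matrix()
    print("t",round(s["clock"],2),"H",p.round(1),"F",(M@s["force"]).round(2),"w",round(s["width"],1),"rot",np.round(s["tool_rot"],3),"tx",R[:,0].round(3),"ty",R[:,1].round(3))
E
python3 -m crank '[[[0,0,0,0,0,-0.9],[-0.5,-0.95,0,0,0,-0.9],[-0.5,-0.95,0,0,0,0],[-0.5,-0.95,0,0,0,0],[-0.5,-0.95,0,0,0,0],[-0.5,-0.95,0,0,0,0],[-0.5,-0.95,0,0,0,0],[-0.5,-0.95,0,0,0,0],[-0.5,-0.95,0,0,0,0],[-0.5,-0.95,0,0,0,0],[-0.5,-0.95,0,0,0,0],[-0.5,-0.95,0,0,0,0]]]' -1; python3 -c "from h import *;st()"
```

```text
clock: 2.1
eef_pos: [361.0, 236.2, 229.1]
tool_rot: [3.131, -0.001, 2.907]
force: [0.3, -0.1, 0.5]
width: 84.7
t 2.1 H [-305.   316.9  229.1] F [0.34 0.01 0.45] w 84.7 rot [ 3.131e+00 -1.000e-03  2.907e+00] tx [-1.    -0.023  0.001] ty [-0.023  1.     0.01 ]
```

```bash
python3 -m crank '[[[-0.5,-0.97,0,0.1,0,0.2],[-0.5,-0.97,0,0,0,0],[-0.5,-0.97,0.2,0,0,0],[-0.5,-0.97,0.4,0,0,0],[-0.5,-0.97,0.4,0,0,0],[-0.5,-0.97,0.4,0,0,0],[-0.5,-0.97,0.4,0,0,0],[-0.5,-0.97,0.4,0,0,0],[-0.5,-0.97,0.4,0,0,0],[-0.5,-0.97,0.4,0,0,0],[0,0,0,0,0,0]]]' -1; python3 -c "
from h import *;st()
p=ctrl.get_image('side');a=p['color'][210:450,210:530];cv2.imwrite('pics/v2.png',cv2.cvtColor(cv2.resize(a,(800,600)),cv2.COLOR_RGB2BGR))"
```

```text
clock: 3.02
eef_pos: [441.2, -104.8, 139.3]
tool_rot: [3.137, 0.016, 2.877]
force: [0.0, -0.0, -0.9]
width: 85.3
t 3.02 H [-140.4    7.6  139.3] F [ 0.04 -0.   -0.86] w 85.3 rot [3.137 0.016 2.877] tx [-1.     0.006 -0.016] ty [0.006 1.    0.005]
```

View pics/v2.png

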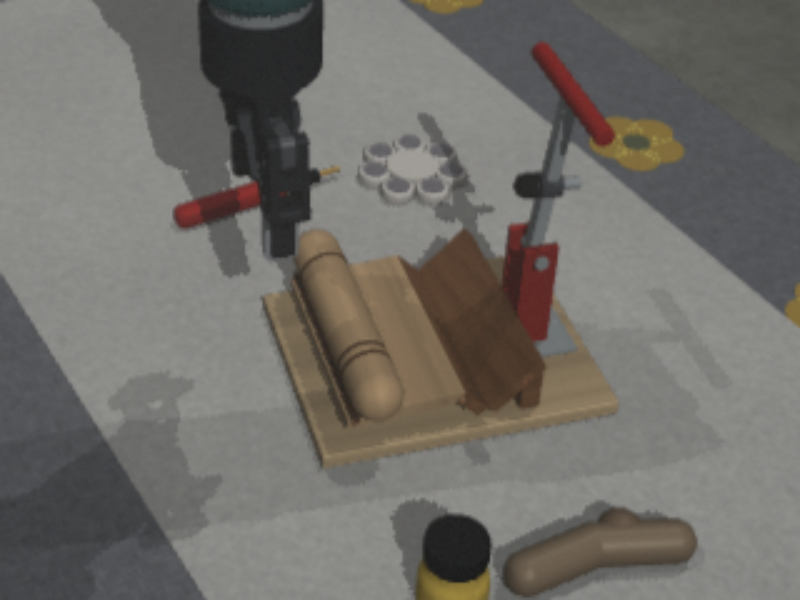

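```bash
python3 -c "
from h import *
p=ctrl.get_image('side');c,s=np.cos(YAW),np.sin(YAW)
for y in (-42,-56):
  for z in (132,139,146,152):
    x=-140.4;yy=7.6+y;print(y,z,w2px(p,[O[0]+c*x-s*yy,O[1]+s*x+c*yy,z]).round(1))
S=(p['depth'][250:330,310:335]);C=cloud(p)[250:330,310:335];print(C[55:66,10:16,2].round())
"
```

```text
-42 132 [319.8 319.9]
-42 139 [319.8 316.5]
-42 146 [319.9 313.1]
-42 152 [319.9 310.2]
-56 132 [321.9 325.4]
-56 139 [322. 322.]
-56 146 [322.  318.6]
-56 152 [322.1 315.7]
[[173. 173. 174. 173. 173. 172.]
 [169. 169. 169. 166. 169. 171.]
 [169. 167. 166. 166. 168. 168.]
 [167. 166. 165. 166. 166. 165.]
 [167. 165. 165. 164. 166. 163.]
 [164. 161. 165. 160. 164. 161.]
 [160. 159. 154. 154. 155. 154.]
 [153. 153.   2.   4.   1.   1.]
 [  2.   4.  -0.   2.   4.  -1.]
 [ -2.  -0.   4.   2.  -1.  -2.]
 [ -0.   1.  -2.   3.   1.   4.]]
```

```bash
python3 -m crank '[[[0,-0.2,0.7,0,0.15,0],[0,-0.15,0.7,0,0,0],[0,0,0.7,0,0,0],[0,0,0.6,0,0,0],[0,0,0.5,0,0,0],[0,0,0.2,0,0,0],[0,0,0,0,0,0],[0,0,0,0,0,0]]]' -1; python3 -c "from h import *;st()"
```

```text
clock: 3.78
eef_pos: [443.9, -96.5, 39.8]
tool_rot: [3.127, 0.003, 2.901]
force: [0.1, 0.6, 0.0]
width: 85.3
t 3.78 H [-139.9   16.4   39.8] F [-0.05  0.65  0.  ] w 85.3 rot [3.127e+00 3.000e-03 2.901e+00] tx [-1.    -0.017 -0.003] ty [-0.018  1.     0.014]
```

```bash
python3 -m crank '[[[0,-0.3,0.1,0.15,0,0.17],[0,-0.3,0.1,0,0,0],[0,0,0.1,0,0,0],[0,0,0,0,0,0],[0,0,0,0,0,0]]]' -1; python3 -c "from h import *;st()"
```

```text
clock: 4.2
eef_pos: [442.0, -107.4, 33.4]
tool_rot: [3.141, 0.007, 2.894]
force: [0.4, 0.2, 0.2]
width: 85.5
t 4.2 H [-139.     5.3   33.4] F [0.32 0.32 0.24] w 85.5 rot [3.141 0.007 2.894] tx [-1.    -0.011 -0.007] ty [-0.011  1.     0.001]
```

```bash
python3 -m crank '[[[-0.2,-0.2,0.1,0,0.05,0.1],[-0.2,-0.15,0,0,0,0],[-0.2,0,0,0,0,0],[-0.1,0,0,0,0,0],[-0.1,0,0,0,0,0],[0,0,0,0,0,0]]]' -1; python3 -c "from h import *;st()"
```

```text
clock: 4.7
eef_pos: [466.9, -124.1, 31.8]
tool_rot: [3.141, 0.005, 2.885]
force: [0.0, -0.3, -0.9]
width: 85.7
t 4.7 H [-110.6   -4.4   31.8] F [ 0.13 -0.32 -0.89] w 85.7 rot [3.141 0.005 2.885] tx [-1.    -0.002 -0.005] ty [-0.002  1.     0.001]
```

```bash
python3 -m crank '[[[-0.1,0,0,0,0,0],[-0.12,0,0,0,0,0],[-0.15,0,0,0,0,0],[-0.15,0,0,0,0,0],[-0.15,0,0,0,0,0],[-0.15,0,0,0,0,0],[-0.15,0,0,0,0,0],[-0.15,0,0,0,0,0]]]' -1; python3 -c "
from h import *;st()
p=ctrl.get_image('side');a=p['color'][210:450,210:530];cv2.imwrite('pics/v3.png',cv2.cvtColor(cv2.resize(a,(800,600)),cv2.COLOR_RGB2BGR))"
```

```text
clock: 5.37
eef_pos: [500.1, -132.7, 31.6]
tool_rot: [3.141, 0.0, 2.886]
force: [-0.3, 0.6, 0.1]
width: 85.5
t 5.37 H [-76.3  -4.4  31.6] F [-0.48  0.48  0.13] w 85.5 rot [3.141 0.    2.886] tx [-1.    -0.002 -0.   ] ty [-0.002  1.     0.   ]
```

View pics/v3.png

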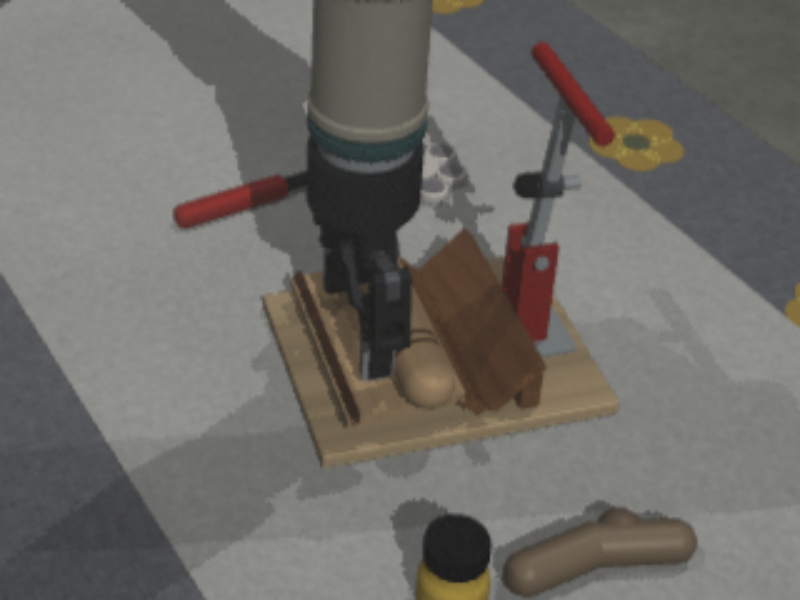

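```bash
python3 -m crank '[[[-0.13,0,0,0,0,0],[-0.15,0,0,0,0,0],[-0.15,0,0,0,0,0],[-0.15,0,0,0,0,0],[-0.15,0,0,0,0,0],[-0.15,0,0,0,0,0],[-0.12,0,0,0,0,0],[0,0,0,0,0,0],[0,0,0,0,0,0]]]' -1; python3 -c "
from h import *;st()
p=ctrl.get_image('side');a=p['color'][210:450,210:530];cv2.imwrite('pics/v4.png',cv2.cvtColor(cv2.resize(a,(800,600)),cv2.COLOR_RGB2BGR))"
```

```text
clock: 6.17
eef_pos: [535.1, -141.7, 31.7]
tool_rot: [3.141, 0.004, 2.885]
force: [0.4, -0.1, -0.7]
width: 85.4
t 6.17 H [-40.2  -4.   31.7] F [ 0.4   0.03 -0.69] w 85.4 rot [3.141 0.004 2.885] tx [-1.    -0.002 -0.004] ty [-0.002  1.     0.001]
```

View pics/v4.png

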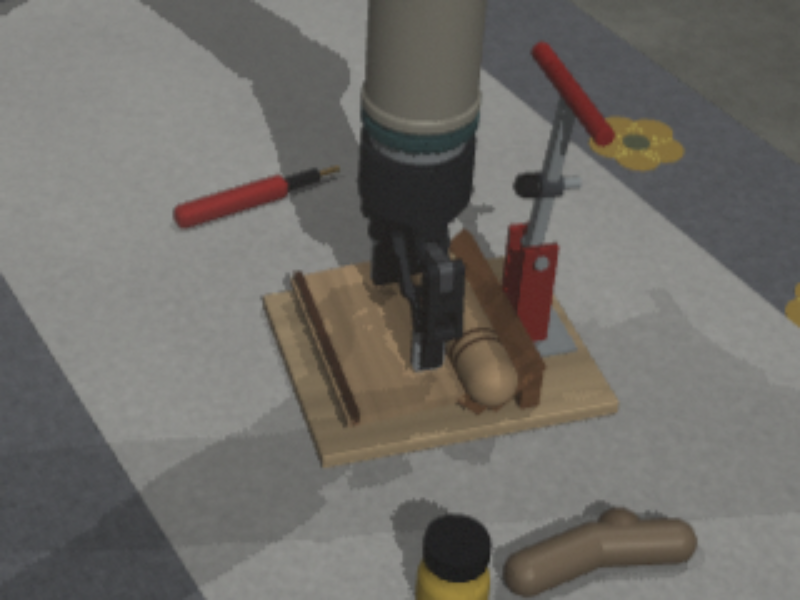

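```bash
python3 -m crank '[[[0.2,0,0,0,0,0],[0.5,0,0,0,0,0],[0.6,0,-0.3,0,0,0],[0.6,0,-0.8,0,0,0],[0.3,0,-1,0,0,0],[0.3,0,-1,0,0,0],[0,0,-1,0,0,0],[0,0,-1,0,0,0],[0,0,-1,0,0,0],[0,0,-1,0,0,0],[0,0,-0.8,0,0,0],[0,0,0,0,0,0]]]' -1
python3 - <<'E'
from h import *;st();print(ctrl.read_state()["qpos"].round(2))
c,s=np.cos(YAW),np.sin(YAW);M=np.array([[c,s],[-s,c]])
P=[]
for n in ("scene","side"):
    p=ctrl.get_image(n);k=p["depth"]>0;C=cloud(p)[k];col=p["color"][k].astype(int)
    C=np.c_[(C[:,:2]-O)@M.T,C[:,2]]
    red=(col[:,0]>90)&(col[:,0]>2*col[:,1])&(col[:,0]>2*col[:,2])&(abs(C[:,0]-60)<70)&(abs(C[:,1])<75)
    b=C[red&(C[:,2]>180)];print(n,"bar",len(b),np.median(b,0).round(1),np.percentile(b,2,axis=0).round(1),np.percentile(b,98,axis=0).round(1))
    po=C[red&(C[:,2]<130)&(C[:,2]>15)];print(" post",len(po),np.median(po,0).round(1),po.min(0).round(1),po.max(0).round(1))
    m=(abs(C[:,0])<12)&(abs(C[:,1])<70)&(C[:,2]>55)&(C[:,2]<75);t=C[m]
    print(" blank",len(t),np.median(t,0).round(1),np.percentile(t,98,axis=0).round(1)); 
    for y in(-60,-30,0,30,60):
        q=t[abs(t[:,1]-y)<12]
        if len(q)>3: q=q[q[:,2]>np.percentile(q[:,2],70)];print("  y",y,"crown",q.mean(0).round(1),len(q))
    a=p["color"][200:380,150:390] if n=="scene" else p["color"][210:450,270:510]
    P.append(cv2.resize(a,(400,300)if n=="scene" else(400,400)))
A=np.zeros((400,800,3),np.uint8);A[:300,:400]=P[0];A[:,400:]=P[1];cv2.imwrite("pics/v5.png",A[:,:,::-1])
E
```

```text
clock: 7.22
eef_pos: [447.0, -118.7, 275.7]
tool_rot: [-3.139, -0.01, 2.889]
force: [0.1, -0.1, -0.2]
width: 85.4
t 7.22 H [-131.3   -4.4  275.7] F [ 0.15 -0.02 -0.2 ] w 85.4 rot [-3.139 -0.01   2.889] tx [-1.    -0.005  0.01 ] ty [-0.005  1.    -0.003]
[ 0.51  0.33 -0.42  1.94  0.17  0.91  1.33]
scene bar 404 [ 70.7   3.  225.8] [ 64.8 -48.5 221.7] [ 74.6  53.1 228.7]
 post 38 [ 54.9  13.8 101.3] [ 43.9 -13.3  97.7] [ 66.1  17.8 104.8]
 blank 626 [ 2.9  9.4 62.7] [11.7 67.6 66.8]
  y -60 crown [  0.7 -60.5  65.4] 36
  y -30 crown [ -0.8 -30.8  64.9] 38
  y 0 crown [ 0.4  8.8 65.5] 10
  y 30 crown [ 1.2 29.4 65.3] 37
  y 60 crown [ 1.3 58.5 65.1] 35
side bar 245 [ 67.4 -12.  225.4] [ 63.4 -55.  216.5] [ 73.   48.8 228. ]
 post 404 [ 55.1 -15.3  64.3] [ 41.4 -19.5  15.2] [ 68.5  16.1 103.3]
 blank 701 [-2.2 -5.4 62.2] [11.  66.2 65.7]
  y -60 crown [ -0.6 -58.1  63.7] 37
  y -30 crown [ -0.3 -31.   64.5] 37
  y 0 crown [-1.   1.5 64.1] 38
  y 30 crown [-0.5 30.5 64.5] 34
  y 60 crown [-1.  58.1 64.1] 28
```

View pics/v5.png

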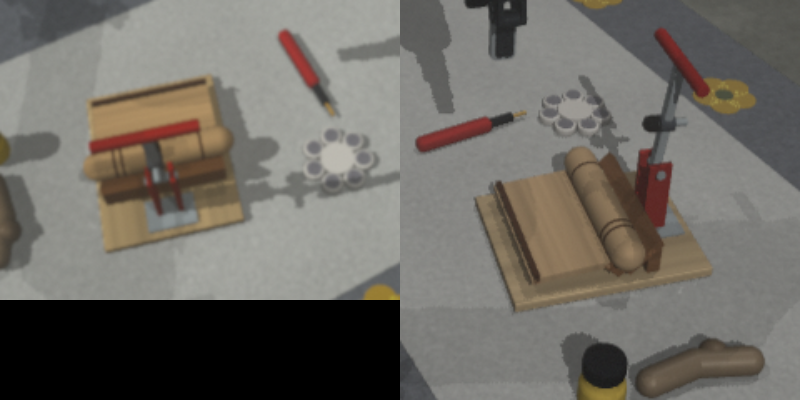

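```bash
python3 -m crank '[[[0,0,0,0,0,1],[0,0,0,0,0,1],[0,0,0,0,0,1],[0,0,0,0,0,1],[0,0,0,0,0,1],[0,0,0,0,0,1],[0,0,0,0,0,1],[0,0,0,0,0,1],[0,0,0,0,0,1],[0,0,0,0,0,1],[0,0,0,0,0,1],[0,0,0,0,0,1]]]' -1; python3 -c "from h import *;st();print(ctrl.read_state()['qpos'].round(2))"
```

```text
clock: 8.32
eef_pos: [426.5, -116.5, 252.3]
tool_rot: [-3.083, -0.007, 1.571]
force: [-0.7, 0.4, -0.0]
width: 85.5
t 8.32 H [-151.6   -7.5  252.3] F [-0.72  0.19 -0.03] w 85.5 rot [-3.083 -0.007  1.571] tx [-0.256  0.967  0.007] ty [ 0.965  0.256 -0.059]
[ 0.28  0.34 -0.1   1.99  0.05  0.88  0.15]
```

```bash
python3 -m crank '[[[0,0,-0.5,-0.3,0,0.9],[0,0,-0.5,-0.3,0,0.9],[0,0.2,0,0,0,0.6],[0,0.6,0,0,0,0],[0,0.8,0,0,0,0],[0.1,0.8,0,0,0,0],[0.1,0.8,0,0,0,0],[0.2,0.8,0,0,0,0],[0.2,0.8,0,0,0,0],[0.2,0.8,0,0,0,0],[0,0.4,0,0,0,0],[0,0,0,0,0,0]]]' -1; python3 -c "from h import *;st();print(ctrl.read_state()['qpos'].round(2))"
```

```text
clock: 9.32
eef_pos: [595.7, -139.3, 253.9]
tool_rot: [-3.098, 0.008, 1.301]
force: [0.2, -0.5, 0.3]
width: 85.3
t 9.32 H [ 17.8  13.7 253.9] F [ 0.29 -0.44  0.28] w 85.3 rot [-3.098  0.008  1.301] tx [ 0.012  1.    -0.008] ty [ 0.999 -0.013 -0.043]
[ 0.2   0.57 -0.03  1.56  0.02  1.06 -0.11]
```

```bash
python3 -m crank '[[[0,0.2,-0.4,-0.4,0,0],[0.2,0.5,-0.2,0,0,0],[0.2,0.5,0,0,0,0],[0.2,0.4,0,0,0,0],[0,0.2,0,0,0,0],[0,0,0,0,0,0],[0,0,0,0,0,0]]]' -1; python3 -c "from h import *;st()"
```

```text
clock: 9.9
eef_pos: [642.8, -135.4, 257.8]
tool_rot: [-3.113, 0.014, 1.3]
force: [-1.2, -0.4, 0.0]
width: 85.4
t 9.9 H [ 62.3  29.5 257.8] F [-1.07 -0.69  0.01] w 85.4 rot [-3.113  0.014  1.3  ] tx [ 0.013  1.    -0.014] ty [ 1.    -0.013 -0.028]
```

```bash
python3 -m crank '[[[0,0.25,0.2,-0.27,0.12,0],[0,0,0.4,0,0,0],[0,0,0.5,0,0,0],[0,0,0.4,0,0,0],[0,0,0.3,0,0,0],[0,0,0,0,0,0],[0,0,0,0,0,0]]]' -1; python3 -c "from h import *;st()"
```

```text
clock: 10.48
eef_pos: [641.3, -139.9, 199.8]
tool_rot: [-3.134, 0.005, 1.296]
force: [0.2, 0.1, 0.2]
width: 85.4
t 10.48 H [ 62.1  24.7 199.8] F [0.19 0.15 0.18] w 85.4 rot [-3.134  0.005  1.296] tx [ 0.017  1.    -0.005] ty [ 1.    -0.017 -0.007]
```

```bash
python3 -m crank '[[[0.15,0.25,0,0,0,0.15],[0,0,0,0,0,0],[0,0,0,0,0,0],[0,0,0,0,0,0],[0,0,0,0,0,0],[0,0,0,0,0,0],[0,0,0,0,0,0]]]' 1; python3 -c "
from h import *;st()
p=ctrl.get_image('side');a=p['color'][180:420,250:570];cv2.imwrite('pics/v6.png',cv2.cvtColor(cv2.resize(a,(800,600)),cv2.COLOR_RGB2BGR))"
```

```text
clock: 11.07
eef_pos: [650.0, -136.9, 202.6]
tool_rot: [-3.134, 0.005, 1.28]
force: [2.0, -1.0, -2.1]
width: 12.0
t 11.07 H [ 69.7  29.9 202.6] F [ 2.18 -0.47 -2.11] w 12.0 rot [-3.134  0.005  1.28 ] tx [ 0.033  0.999 -0.005] ty [ 0.999 -0.033 -0.007]
```

View pics/v6.png

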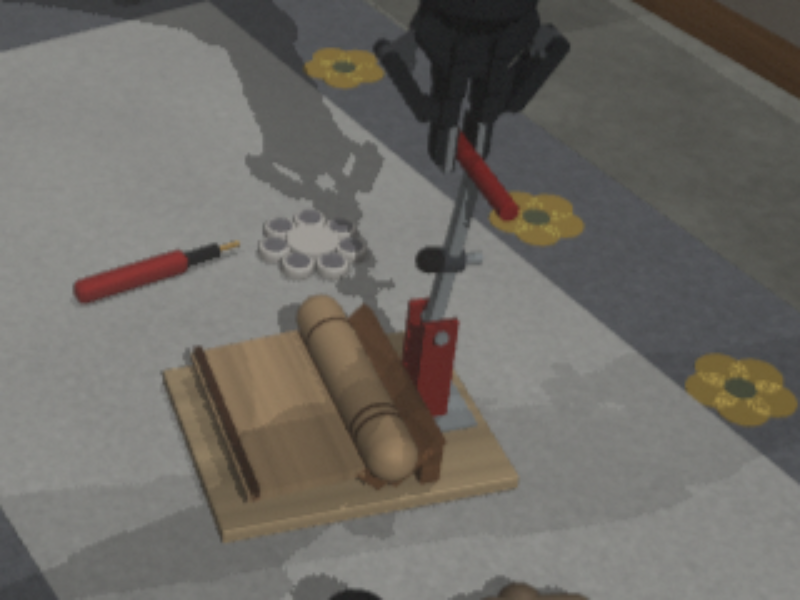

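```bash
python3 -m crank '[[[0,-0.3,-0.02,0,0,-0.3],[0,-0.6,-0.02,0,0,0],[0,-0.6,0.06,0,0,0],[0,-0.6,0.14,0,0,0],[0,0,0,0,0,0]]]' 1; python3 -c "from h import *;st()"
```

```text
clock: 11.53
eef_pos: [610.3, -126.6, 202.8]
tool_rot: [3.096, 0.003, 1.31]
force: [-3.7, 2.3, -10.9]
width: 11.8
t 11.53 H [ 28.7  29.7 202.8] F [ -4.13   1.31 -10.92] w 11.8 rot [3.096e+00 3.000e-03 1.310e+00] tx [ 0.003  1.    -0.003] ty [ 0.999 -0.003  0.046]
```

```bash
python3 -m crank '[[[0,-0.6,0.32,0.3,0,0],[0,-0.55,0.25,0.1,0,0],[0,-0.51,0.32,0,0,0],[0,0,0,0,0,0]]]' 1; python3 -c "from h import *;st()"
```

```text
clock: 11.87
eef_pos: [581.4, -118.9, 191.4]
tool_rot: [3.092, 0.0, 1.308]
force: [2.2, 0.9, -24.4]
width: 12.0
t 11.87 H [ -1.3  29.7 191.4] F [  1.84   1.47 -24.37] w 12.0 rot [3.092 0.    1.308] tx [ 0.005  1.    -0.   ] ty [ 0.999 -0.005  0.049]
```

```bash
python3 -m crank '[[[0,-0.4,0.6,0.4,0,0],[0,-0.45,0.5,0.2,0,0],[0,-0.4,0.5,0,0,0],[0,0,0,0,0,0]]]' 1; python3 -c "from h import *;st()"
```

```text
clock: 12.2
eef_pos: [542.6, -108.7, 158.5]
tool_rot: [-3.123, 0.001, 1.307]
force: [5.5, -2.0, -15.3]
width: 11.7
t 12.2 H [-41.4  29.8 158.5] F [  5.86  -0.53 -15.31] w 11.7 rot [-3.123e+00  1.000e-03  1.307e+00] tx [ 0.006  1.    -0.001] ty [ 1.    -0.006 -0.019]
```

```bash
python3 -m crank '[[[0,-0.33,0.44,-0.15,0,0],[0,-0.28,0.45,0,0,0],[0,-0.17,0.3,0,0,0],[0,0,0,0,0,0]]]' 1; python3 -c "from h import *;st()"
```

```text
clock: 12.53
eef_pos: [522.7, -103.4, 127.3]
tool_rot: [3.141, 0.001, 1.306]
force: [1.8, 0.1, -11.4]
width: 11.9
t 12.53 H [-62.   29.8 127.3] F [  1.68   0.51 -11.37] w 11.9 rot [3.141e+00 1.000e-03 1.306e+00] tx [ 0.007  1.    -0.001] ty [ 1.    -0.007  0.   ]
```

```bash
python3 -m crank '[[[0,0,0,0,0,0],[0,0,0,0,0,0],[0,0,0,0,0,0],[0,0,0,0,0,0],[0,0,-0.5,0,0,0],[0,0,-0.6,0,0,0],[0,0,-0.6,0,0,0],[0,0,-0.4,0,0,0],[0,0,0,0,0,0]]]' -1;python3 -c "from h import *;st()"; python3 -m crank '[[[0,0,0,0,0,0],[0,0,0,0,0,0],[0,0,0,0,0,0],[0,0,0,0,0,0],[0,0,0,0,0,0],[0,0,0,0,0,0],[0,0,0,0,0,0],[0,0,0,0,0,0]]]' 1
python3 - <<'E'
from h import *;st()
c,s=np.cos(YAW),np.sin(YAW);M=np.array([[c,s],[-s,c]])
for n in ("scene","side"):
    p=ctrl.get_image(n);k=p["depth"]>0;C=cloud(p)[k];col=p["color"][k].astype(int)
    C=np.c_[(C[:,:2]-O)@M.T,C[:,2]]
    red=(col[:,0]>90)&(col[:,0]>2*col[:,1])&(col[:,0]>2*col[:,2])&(abs(C[:,0]+60)<50)&(abs(C[:,1])<75)&(C[:,2]>60)
    b=C[red];print(n,"bar",len(b),np.median(b,0).round(1),np.percentile(b,2,axis=0).round(1),np.percentile(b,98,axis=0).round(1))
    if n=="side": a=p['color'][180:420,250:570];cv2.imwrite('pics/v7.png',cv2.cvtColor(cv2.resize(a,(800,600)),cv2.COLOR_RGB2BGR))
E
```

```text
clock: 13.28
eef_pos: [526.3, -104.2, 192.8]
tool_rot: [-3.138, 0.001, 1.304]
force: [0.3, 0.0, 0.6]
width: 85.0
t 13.28 H [-58.3  29.9 192.8] F [0.28 0.11 0.65] w 85.0 rot [-3.138e+00  1.000e-03  1.304e+00] tx [ 0.009  1.    -0.001] ty [ 1.    -0.009 -0.003]
clock: 13.95
eef_pos: [524.8, -104.1, 189.6]
tool_rot: [-3.133, 0.001, 1.304]
force: [-0.2, 0.6, 1.2]
width: 0.2
t 13.95 H [-59.8  29.7 189.6] F [-0.39  0.54  1.22] w 0.2 rot [-3.133e+00  1.000e-03  1.304e+00] tx [ 0.009  1.    -0.001] ty [ 1.    -0.009 -0.008]
scene bar 247 [-57.7  -1.  157.2] [-62.7 -48.6 152.9] [-54.   51.7 160.5]
side bar 263 [-61.  -13.1 156.8] [-65.2 -54.7 148.6] [-55.6  48.4 159.5]
```

View pics/v7.png

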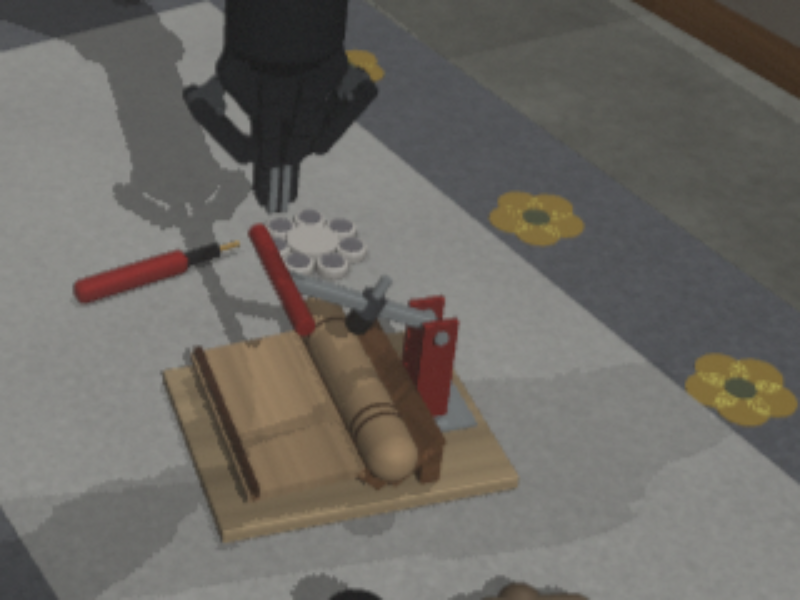

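```bash
python3 -m crank '[[[0,-0.1,0.3,0,0,0.05],[0,0,0.3,-0.08,0,0],[0,0,0.1,0,0,0],[0,0,0,0,0,0]]]' 1; python3 -c "from h import *;st()"; python3 -m crank '[[[0,-0.03,0.17,0,0,0],[0,-0.04,0.17,0,0,0],[0,-0.04,0.17,0,0,0],[0,-0.04,0.17,0,0,0],[0,0,0,0,0,0]]]' 1; python3 -c "from h import *;st()"
```

```text
clock: 14.38
eef_pos: [522.6, -103.4, 168.6]
tool_rot: [3.139, 0.001, 1.298]
force: [0.1, 0.2, 0.1]
width: 0.1
t 14.38 H [-62.1  29.7 168.6] F [0.08 0.2  0.15] w 0.1 rot [3.139e+00 1.000e-03 1.298e+00] tx [ 0.014  1.    -0.001] ty [ 1.    -0.014  0.003]
clock: 14.8
eef_pos: [516.7, -101.7, 148.6]
tool_rot: [-3.141, 0.001, 1.298]
force: [-0.0, -0.1, -0.3]
width: -0.3
t 14.8 H [-68.2  29.9 148.6] F [-0.   -0.12 -0.32] w -0.3 rot [-3.141e+00  1.000e-03  1.298e+00] tx [ 0.014  1.    -0.001] ty [ 1.    -0.014 -0.   ]
```

```bash
cat > bar.py <<'E'
from h import *
c,s=np.cos(YAW),np.sin(YAW);M=np.array([[c,s],[-s,c]])
def bar(names=("scene","side"),save=None):
  for n in names:
    p=ctrl.get_image(n);k=p["depth"]>0;C=cloud(p)[k];col=p["color"][k].astype(int)
    C=np.c_[(C[:,:2]-O)@M.T,C[:,2]]
    red=(col[:,0]>90)&(col[:,0]>2*col[:,1])&(col[:,0]>2*col[:,2])&(abs(C[:,0]+60)<50)&(abs(C[:,1])<75)&(C[:,2]>60)
    b=C[red];print(n,"bar",len(b),np.median(b,0).round(1),np.percentile(b,2,axis=0).round(1),np.percentile(b,98,axis=0).round(1))
    if n=="side" and save: a=p['color'][180:420,250:570];cv2.imwrite(f'pics/{save}.png',cv2.cvtColor(cv2.resize(a,(800,600)),cv2.COLOR_RGB2BGR))
E
python3 -c "from bar import *;bar();st()"
```

```text
scene bar 178 [-62.1 -14.1 147.6] [-67.4 -48.1 143.4] [-58.1  51.4 151.3]
side bar 192 [-65.5 -28.4 147.3] [-69.6 -56.1 137.8] [-60.   15.8 150.4]
t 14.9 H [-67.5  29.9 149. ] F [1.   0.1  0.42] w -0.3 rot [3.141e+00 1.000e-03 1.298e+00] tx [ 0.014  1.    -0.001] ty [ 1.    -0.014  0.001]
```

```bash
python3 -m crank '[[[0,-0.02,0.17,0,0,0],[0,-0.03,0.17,0,0,0],[0,-0.03,0.17,0,0,0]]]' 1; python3 -c "from h import *;st()"; python3 -m crank '[[[0,-0.03,0.1,0,0,0],[0,-0.03,0.1,0,0,0],[0,-0.03,0.1,0,0,0]]]' 1; python3 -c "from h import *;st()";  python3 -m crank '[[[0,-0.02,0.1,0,0,0]]]' 1; python3 -c "from h import *;st()"
```

```text
clock: 15.15
eef_pos: [512.5, -100.6, 134.9]
tool_rot: [-3.138, 0.001, 1.298]
force: [-4.4, 1.0, 8.4]
width: 0.0
t 15.15 H [-72.6  29.9 134.9] F [-4.46 -0.17  8.42] w 0.0 rot [-3.138e+00  1.000e-03  1.298e+00] tx [ 0.015  1.    -0.001] ty [ 1.    -0.015 -0.004]
clock: 15.4
eef_pos: [509.9, -99.8, 126.8]
tool_rot: [-3.139, 0.001, 1.298]
force: [-2.3, -0.4, 7.2]
width: -0.1
t 15.4 H [-75.2  30.  126.8] F [-2.07 -0.98  7.15] w -0.1 rot [-3.139e+00  1.000e-03  1.298e+00] tx [ 0.015  1.    -0.001] ty [ 1.    -0.015 -0.003]
clock: 15.48
eef_pos: [509.2, -99.7, 124.2]
tool_rot: [-3.139, 0.001, 1.298]
force: [-2.1, 0.9, 6.4]
width: -0.1
t 15.48 H [-75.9  29.9 124.2] F [-2.26  0.32  6.43] w -0.1 rot [-3.139e+00  1.000e-03  1.298e+00] tx [ 0.015  1.    -0.001] ty [ 1.    -0.015 -0.003]
```

```bash
S='from h import *;st()'
python3 -m crank '[[[0,0.02,0.12,0,0,0],[0,0,0.12,0,0,0]]]' 1 >/dev/null; python3 -c "$S" | cut -c1-75
python3 -m crank '[[[0,0,0.12,0,0,0]]]' 1 >/dev/null; python3 -c "$S"| cut -c1-75
python3 -m crank '[[[0,0,0.1,0,0,0]]]' 1 >/dev/null; python3 -c "$S"| cut -c1-75
python3 -m crank '[[[0,0,0.1,0,0,0]]]' 1 >/dev/null; python3 -c "$S"| cut -c1-75
```

```text
t 15.65 H [-77.6  29.9 117.5] F [-2.84 -0.4   6.24] w -0.1 rot [-3.135e+00 
t 15.73 H [-78.2  29.9 114.1] F [-2.33 -0.34  6.35] w -0.2 rot [-3.134e+00 
t 15.82 H [-78.7  29.9 111.3] F [-1.93 -0.24  6.09] w -0.6 rot [-3.133e+00 
t 15.9 H [-79.2  30.  108.5] F [-1.62 -0.21  7.04] w -0.1 rot [-3.132e+00
```

```bash
S='from h import *;st()'
python3 -m crank '[[[0,0.06,0.08,-0.05,0,0]]]' 1 >/dev/null; python3 -c "$S" | cut -c1-75
python3 -m crank '[[[0,0.04,0.08,0,0,0]]]' 1 >/dev/null; python3 -c "$S"| cut -c1-75
python3 -m crank '[[[0,0.02,0.08,0,0,0]]]' 1 >/dev/null; python3 -c "$S"| cut -c1-75
python3 -m crank '[[[0,0,0.08,0,0,0]]]' 1 >/dev/null; python3 -c "$S"| cut -c1-75
```

```text
t 15.98 H [-78.9  29.9 106.1] F [-3.94  0.6   7.34] w -0.2 rot [-3.135e+00 
t 16.07 H [-79.1  29.9 103.8] F [-3.95  0.27  6.26] w -0.3 rot [-3.132e+00 
t 16.15 H [-79.4  29.9 101.4] F [-1.82 -0.04  6.1 ] w 0.0 rot [-3.131e+00  
t 16.23 H [-79.6  29.9  99.3] F [-1.41 -0.71  6.82] w -0.0 rot [-3.130e+00
```

```bash
S='from h import *;st()'
python3 -m crank '[[[0,0.04,0.08,-0.05,0,0]]]' 1 >/dev/null; python3 -c "$S" | cut -c1-75
python3 -m crank '[[[0,0.02,0.08,0,0,0]]]' 1 >/dev/null; python3 -c "$S"| cut -c1-75
python3 -m crank '[[[0,0.02,0.08,0,0,0]]]' 1 >/dev/null; python3 -c "$S"| cut -c1-75
```

```text
t 16.32 H [-79.6  29.9  97. ] F [-3.94 -0.14  6.71] w -0.2 rot [-3.133e+00 
t 16.4 H [-79.8  29.9  94.7] F [-2.51 -0.64  6.95] w 0.2 rot [-3.132e+00  2
t 16.48 H [-79.9  29.9  92.5] F [-2.82  0.41  7.32] w 0.4 rot [-3.131e+00
```

```bash
python3 -c "
from bar import *
bar();st()
p=ctrl.get_image('side');a=p['color'][260:370,330:470];cv2.imwrite('pics/v8.png',cv2.cvtColor(cv2.resize(a,(760,597),interpolation=cv2.INTER_CUBIC),cv2.COLOR_RGB2BGR))"
```

```text
scene bar 150 [-73.1 -18.8  91.8] [-77.6 -49.   87. ] [-69.2  50.8  95.2]
side bar 194 [-75.7 -27.1  91.2] [-80.1 -55.4  80.8] [-70.   15.   94.4]
t 16.58 H [-79.9  29.9  92.2] F [-2.35 -0.6   3.77] w -0.1 rot [-3.131e+00  3.000e-03  1.298e+00] tx [ 0.015  1.    -0.003] ty [ 1.    -0.015 -0.011]
```

View pics/v8.png

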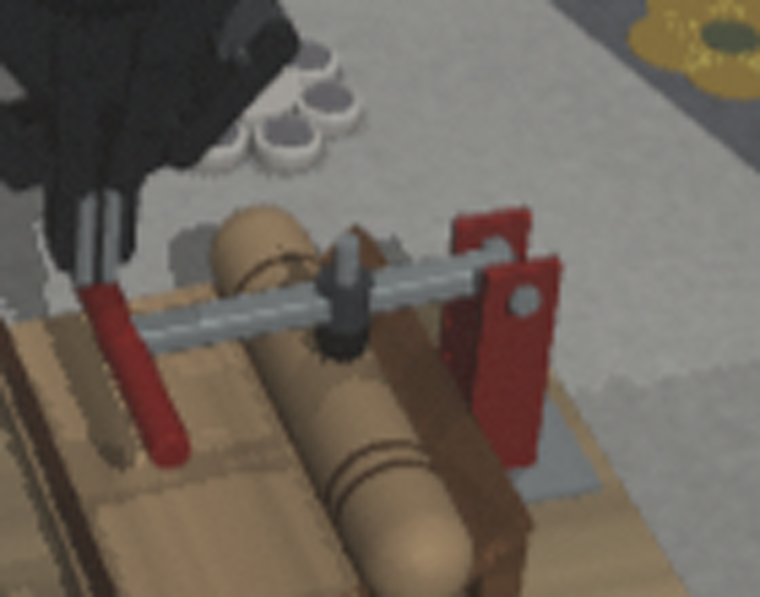

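```bash
S='from h import *;st()'
python3 -m crank '[[[0,0.03,0.08,-0.05,0,0]]]' 1 >/dev/null; python3 -c "$S" | cut -c1-75
python3 -m crank '[[[0,0.02,0.07,0,0,0]]]' 1 >/dev/null; python3 -c "$S"| cut -c1-75
```

```text
t 16.72 H [-79.7  29.9  90.1] F [-4.08  0.47  8.8 ] w 0.2 rot [-3.134e+00  
t 16.8 H [-79.8  29.9  88.3] F [-2.74 -1.3  10.03] w 0.6 rot [-3.134e+00  3
```

```bash
S='from h import *;st()'
python3 -m crank '[[[0,0.01,0.05,0,0,0]]]' 1 >/dev/null; python3 -c "$S" | cut -c1-75
```

```text
t 16.88 H [-79.8  29.9  87.2] F [-3.63  0.08 10.73] w 0.1 rot [-3.133e+00
```

Force is 4.1 N above the free swing after about 6 mm of travel, so I'll let go by going straight up.

```bash
python3 -m crank '[[[0,0,-0.1,0,0,0],[0,0,-0.3,0,0,0],[0,0,-0.6,0,0,0],[0,0,-0.8,0,0,0],[0,0,-0.8,0,0,0],[0,0,-0.8,0,0,0],[0,-0.4,-0.5,0,0,0],[0,-0.4,-0.3,0,0,0],[0,-0.4,0,0,0,0],[0,0,0,0,0,0],[0,0,0,0,0,0],[0,0,0,0,0,0]]]' 1
python3 - <<'E'
from bar import *
bar(save="v9");st()
for n in ("scene","side"):
    p=ctrl.get_image(n);k=p["depth"]>0;C=cloud(p)[k];C=np.c_[(C[:,:2]-O)@M.T,C[:,2]]
    t=C[(abs(C[:,0])<12)&(abs(C[:,1])<75)&(C[:,2]>55)&(C[:,2]<70)]
    for y in(-60,-30,30,60):
        q=t[abs(t[:,1]-y)<12]
        if len(q)>3: q=q[q[:,2]>np.percentile(q[:,2],70)];print(n,y,q.mean(0).round(1))
    for b in("palette","driftwood","pen","gluepot"):
        r=ctrl.search_frame(b,p)[:1]; print(b,[np.round(x["extent"]) for x in r])
E
```

```text
clock: 17.88
eef_pos: [476.8, -90.1, 224.5]
tool_rot: [3.135, 0.001, 1.297]
force: [-0.3, -0.5, -0.3]
width: -0.1
scene bar 220 [-72.7   3.7  86.6] [-77.  -47.8  81.7] [-68.6  52.2  90.2]
side bar 267 [-75.7 -11.5  86.5] [-80.1 -55.2  78.3] [-70.6  47.1  89.4]
t 17.98 H [-109.6   30.9  224.2] F [ 0.15  0.46 -0.92] w 0.1 rot [3.136e+00 1.000e-03 1.297e+00] tx [ 0.016  1.    -0.001] ty [ 1.    -0.016  0.006]
scene -60 [ -0.1 -60.   64.8]
scene -30 [  0.3 -30.6  65.1]
scene 30 [-0.1 28.  65.1]
scene 60 [ 0.6 59.1 64.8]
palette [array([333., 243.,  36.,  49.])]
driftwood [array([149., 333.,  25.,  60.])]
pen [array([333., 242.,  39.,  51.])]
gluepot [array([142., 285.,  29.,  31.])]
side -60 [ -1.1 -60.9  64.1]
side -30 [ -0.4 -30.1  64.1]
side 30 [ 2.3 39.5 63.7]
side 60 [-0.5 58.5 64.5]
palette [array([375., 278.,  40.,  29.])]
driftwood [array([448., 431.,  80.,  35.])]
pen [array([308., 289.,  62.,  22.])]
gluepot [array([391., 441.,  26.,  50.])]
```

View pics/v9.png

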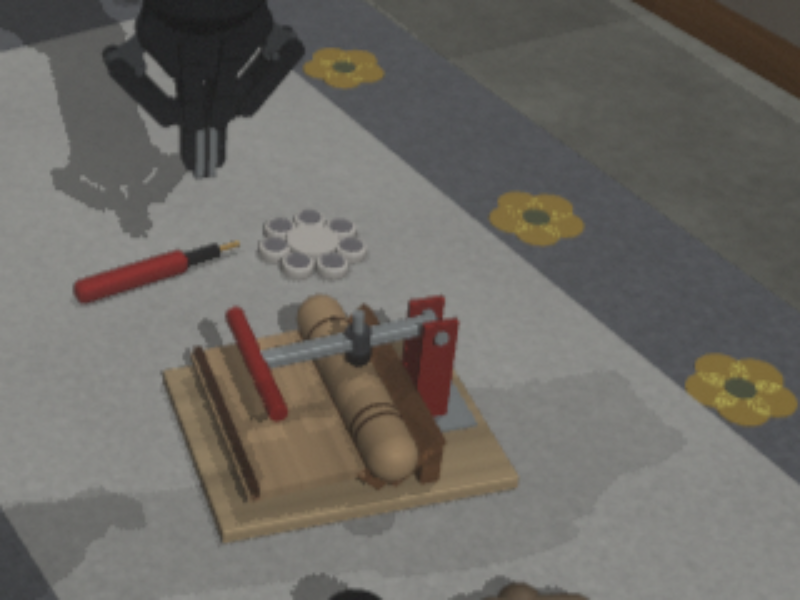

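The clamp stayed down, with the bar top 5 mm below where contact began. The blank is still seated, the bystanders are in place, and the robot is clear.

```bash
python3 -c "
from cell import ctrl
print(ctrl.finish_job())"
```

```text
the job is handed in; nothing more can be done
None
```

The blank is in the vee and clamped, and the job is handed in at about 18 s of the 70 s allowed. No verdict was reported.

- **Rolling:** I pushed the blank up the ramp with both open fingers behind it at about 55 mm/s. It dropped into the vee, and I backed the fingers off so it could settle on its own. The wrist force read under 1 N each time I sampled it during the push.
- **Seating:** With nothing touching it, the blank's axis measured within about 1 mm of the vee's centre line, with the crown at about z 64–65 mm (63.5 mm expected). It measured the same after clamping.
- **Clamping:** I gripped the handle and swung the arm down to about 26° above level, then released it and pressed down from above with closed fingers. Free swing took about 6.6 N. The force began to rise at a bar-top height of about 93 mm, and I stopped at 10.7 N, about 6 mm further down. That is 4.1 N over free swing, which puts the foot at about 10 N. I did not measure the foot force directly.
- **After release:** The handle stayed where I left it, and the robot was clear of everything at handover.
- **Bystanders:** In the last pictures the driftwood, pen and glue pot were where they started in both views, and the palette was unmoved in the side view. In the scene view the detector mistook the pen for the palette, so that reading doesn't count.
- **Wrist load:** While I swung the gripped handle down, the wrist force read up to 24 N, because my path strayed a few millimetres from the clamp's arc. The limit is 120 N.

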